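# Unbolt the sampler bay and load the vial rack

### The job

Unbolt the sampler's bay: lift the red-knobbed bolt handle out of its notch, draw the bolt fully aside and lower the handle into the far notch. Then take the white vial rack with the blue grip block, keep it upright, slide it nose first into the bay until it is fully home against the stop, and let go. Leave the grey rack and everything else on the bench where it is.

Things in the scene. Friction and masses are not known exactly. Their poses are not given: they have to be found in the camera images.
- dock: Fixed sampler bay, turned differently each time. Origin on the table where the bay's centre line crosses under the bolt's axis; +x into the bay, +y along the bolt, z up. Behind the bay a white housing 110 high, 150 deep (x), y = -55 to 65. Beside it, y = 30 to 158, the bolt's pedestal with a dark notched plate in front (x = -21 to -15, top z = 52).
- bay_stop (a point): Foot of the bay's end stop: dock x = 62, y = 0, z = 0. Bay: inner width 43.5; walls 66 high, 6 thick, x = -18 to 62; no floor (the rack slides on the table). Blue lead-in flares at the mouth reach x = -32 and spread to y = +-34. A clear roof, z = 66 to 70, covers x = 14 to 66.
- far_notch (a point): Middle of the far (parking) notch's floor: dock x = -18, y = 127, z = 32. The locked notch is alike at y = 72. Both are upright, 13 wide, 20 deep and open at the top.
- bolt (a joint): Slide of the barrel bolt along dock +y, in m: 0 = shot (steel rod 12 in diameter bars the bay at z = 40), 0.055 = fully drawn (rod clear of the bay, handle over the far notch, end stop). Starts at 0 to 0.002. Friction about 3 N; stays where left. Slides only while the handle is lifted over about 0.95 rad.
- handle (a joint): Angle of the bolt's handle about the bolt's axis (along dock y, at x = 0, z = 40), in rad: 0 = level, pointing to dock -x, lying in a notch; grows as the knob is lifted, to 1.5 (nearly upright). Swings freely and falls back by its own weight.
- knob (a point): Centre of the handle's red knob: a cylinder 18 in diameter, 22 long along dock y, on an arm 8 in diameter. In the dock's frame (mm): x = -45 cos(handle), y = 72 + bolt, z = 40 + 45 sin(handle); so at (-45, 72, 40) when shot and down.
- rack: White vial rack to load, three yellow vials with blue caps fixed in it; 0.2 to 0.4 kg. Origin at the centre of its underside, +x to its nose, z up. Body 40 wide (y), 46 high, x = -18 to 60, caps to z = 58; tail: solid blue grip block 24 wide (y), 52 high, x = -60 to -18. Starts upright, nose roughly away from the robot, on its left or right.
- rack_nose (a point): Foot of the rack's nose: 60 ahead (x) of the rack's origin, at its underside. When home it is at about dock x = 62, y = 0.
- spare_rack: Grey rack with teal caps and a black grip block, same shape, origin and size as the white one; on the other side. Not to be moved.
- jar_a: Jar of yellow liquid with a blue cap, 40 diameter, 75 high, near the bay's -y side; origin at its foot. Not to be moved.
- jar_b: Jar of yellow liquid with a blue cap, 44 diameter, 85 high, ahead on the left; origin at its foot. Not to be moved.
- jar_c: White jar, 40 diameter, 70 high, far left; origin at its foot. Not to be moved.
- jar_d: Amber reagent bottle with a blue cap, 40 diameter, 88 high, standing between the left rack and the lane in front of the bay; origin at its foot. Not to be moved.
- wash_bottle: White wash bottle, 64 diameter, 145 high plus thin spout to 200, ahead on the right; origin at its foot. Not to be moved.
- beaker: Small glass beaker, 52 diameter, 55 high, ahead on the left between dock and jar_b; origin at its foot. Not to be moved.
- loose_cap: Loose blue cap, 32 diameter, 14 high, on the right; origin at its foot. Not to be moved.

How it is judged:
By the outcome, as a careful person would: the job done as asked, in the order asked, and still so for the second after the job is handed in, with the robot touching nothing.
It also fails if it takes over 58 s, if anything falls off the work surface, if the arm or the gripper's body presses on something with over 40 N, if the wrist force passes 120 N, or if a joint passes its speed limit or range.

### The arm

A 6-joint arm with a two-finger parallel gripper is mounted at the origin on the work surface. World frame = base frame: x ahead of the robot, y to its left, z up, the work surface at z = 0. Lengths are in m, angles in rad, forces in N, time in s.
With the tool pointing down it reaches from about 0.35 to 0.975 m from the base axis. Payload 4.9 kg.
Tool frame: the origin (TCP) lies at the very end of the fingers, on their centre line; the grasp point (between the pads) lies 19 mm behind it; z points along the fingers, y is the line along which they close (so a half turn about z gives the same grasp; the last joint's range is limited). The gripper opens to 85 mm and grips with 20 to 120 N. Pads are 22 mm wide; open, the fingers measure 114 mm over their backs; the gripper's body (76 mm by 85 mm) begins 54 mm behind the grasp point. The pads swing forward as they close: fully open they stand 13 mm farther back than shut.
Start: joints at [-1.386, 0.053, 1.613, -0, 1.476, -0.119], TCP at [0.187, -0.596, 0.203] pointing down, gripper open.
Joint ranges: [-3.01, 3.01], [-1.01, 2.22], [0.06, 2.58], [-1.02, 4.17], [0.09, 2.62], [-3.14, 3.14]. Speed limits (rad/s): [2.57, 2.57, 3.14, 3.14, 3.14, 3.14].

### API

Orientations are given as a rotation vector (axis times angle).
In Python, from station import * gives the robot as it stands.
- The arm moves only by the shell command python3 -m crank 'ROWS' [OPENING] [FORCE]. ROWS is JSON, a list of rows, each an object with "offset": the shift along the tool's x, y, z in m, a list of three; "twist": the turn, a rotation vector about the tool's x, y, z in degrees, a list of three. In form: [{"offset": [x, y, z], "twist": [rx, ry, rz]}, ...]. A call has 1 to 20 rows; each row is the pose to reach, as a shift and turn from the pose commanded when the call began, along the tool's axes at that moment; what a row does not reach only later rows make up. A row lasts 1/8 s, in which the tool goes at most 62.5 mm and 10.7 degrees, less where a joint would pass 70% of its speed; a pose out of reach is approached as far as the arm can. A call with a gripper value outside its range is refused whole. OPENING is the opening, from 0 (shut) to 1 (fully open), set as the call begins (- or left out, the last holds). The fingers move at their own pace and stop on an object; FORCE is the grip in N (left out, the last holds). Time passes only in rows, so rows that repeat a pose let the fingers close. It gives the time, the measured TCP pose, the force, the opening and the grip force at its end, in the units of the state.
- get_obs(): the state, without advancing time (a new reading comes with each control period).
- get_image(name): name is "scene" or "top"; returns the picture (400x640x3 uint8, red, green, blue); there is no depth.
- get_calibration(name): a dict with "intrinsics" (3x3 intrinsics, pixels), "world_from_camera" (4x4, takes a point from camera to world coordinates). Camera axes: x right, y up, looking along -z (the intrinsics and any distortion apply to the point x, -y, -z); pixel columns grow to the right and rows downward; lengths in m; the calibration is good to about 2 mm. A picture is of the moment at which its call begins. get_calibration takes no time and is no camera call.
- finish_job(): hands the job in; it is judged then, once.
Trained networks look in the newest picture that a camera, given by its name, has taken for a name from the list of things; names that differ only in an ending like _2 or _b are one class to them, and where a whole thing is asked for, a point or a joint stands for the part that bears it (a point fixed in the world has none). Each returns a list of dicts, best first, with "confidence" (0 to 1); they miss things now and then, are a little off and sometimes report something else, mostly with a low value. They report only what shows in the picture. A call takes as long as a camera call.
- cut_out(query, camera): "region" (400x640 bool, what is visible of it) and "rect" ([centre column, centre row, width, height] in pixels, round what is visible of it).
The state is a dict: "t": time; "q": joint angles; "dq": joint speeds; "effort": joint torques, N m; "tool_pos": TCP position; "tool_rot": TCP orientation; "contact_force": force on the tool from outside, world axes, zero at the start; "wrist_torque": the same for the moment, N m; "opening": finger opening in m; "grip_force": force on a finger pad.
Only numpy, scipy, OpenCV 4.12 (cv2) and the standard library are available. Lean on these libraries where they do the work, as an engineer would, in place of code of your own. Each camera call takes 0.05 s, during which the arm holds its last target. There are 200 camera calls.

## Working session

There is one attempt and no reset: what is moved stays moved. The work goes in short steps, Python scripts to look and compute and a shell command to move; the robot and the scene stay as the last step left them, time stands still between calls to the robot, and variables do not carry over. Pictures are saved under pics/ and viewed, at most 10 in all, crops included, and the job is handed in when it is done.

```bash
mkdir -p pics; ls
python3 - <<'E'
from station import *
import cv2,numpy as np
np.set_printoptions(precision=4,suppress=True)
for n in("scene","top"):
    im=get_image(n); cv2.imwrite(f"pics/{n}0.png",im[...,::-1])
    c=get_calibration(n); print(n,c)
    for q in("rack","spare_rack","dock","knob","handle","jar_a","jar_d","loose_cap"):
        for r in cut_out(q,n)[:2]: print(q,round(r["confidence"],2),np.round(r["rect"],1))
print(get_obs())
E
```

```text
pics
scene {'intrinsics': array([[483.2777,   0.    , 314.7449],
       [  0.    , 483.2777, 198.0499],
       [  0.    ,   0.    ,   1.    ]]), 'world_from_camera': array([[ 0.7882, -0.419 ,  0.4507,  1.1142],
       [ 0.6153,  0.5524, -0.5624, -0.7105],
       [-0.0133,  0.7206,  0.6932,  0.9095],
       [ 0.    ,  0.    ,  0.    ,  1.    ]])}
rack 0.56 [265.9 284.6  29.9  83.5]
spare_rack 0.73 [198.9 252.5  54.9  27.3]
spare_rack 0.2 [384.9 166.6  16.2  27.7]
jar_a 0.9 [414.5 156.2  20.4  28.1]
jar_a 0.71 [317.4 147.2  15.1  30.5]
jar_d 0.9 [414.5 156.2  20.4  28.1]
jar_d 0.71 [317.4 147.2  15.1  30.5]
loose_cap 0.66 [142.3 302.7  19.3  13.8]
top {'intrinsics': array([[507.8204,   0.    , 314.5133],
       [  0.    , 507.8204, 195.5269],
       [  0.    ,   0.    ,   1.    ]]), 'world_from_camera': array([[-0.0021,  0.9894, -0.1454,  0.3691],
       [-1.    , -0.0031, -0.007 , -0.0034],
       [-0.0074,  0.1454,  0.9893,  1.4115],
       [ 0.    ,  0.    ,  0.    ,  1.    ]])}
rack 0.64 [217.2 230.7  24.2  46.4]
spare_rack 0.7 [427.9 248.8  32.2  41.2]
dock 0.67 [331.8 149.   94.5  94.2]
knob 0.43 [314.8 187.3  13.4  24. ]
handle 0.48 [313.1 186.1  11.5  25.8]
handle 0.45 [217.9 229.2  26.9  45.6]
jar_a 0.79 [148.1 243.4  18.3  14.5]
jar_a 0.73 [210.  156.9  18.6  28.4]
jar_d 0.79 [148.1 243.4  18.3  14.5]
jar_d 0.73 [210.  156.9  18.6  28.4]
loose_cap 0.68 [486.3 248.9  10.2   8.4]
{'t': 0.9, 'q': array([-1.386 ,  0.0527,  1.6129, -0.    ,  1.476 , -0.119 ]), 'dq': array([ 0.0003, -0.0001, -0.0003,  0.0007, -0.0004, -0.0012]), 'effort': array([  0.    , -39.3677, -37.0468,  -0.0002,   0.0004,   0.    ]), 'tool_pos': array([ 0.1869, -0.5964,  0.2028]), 'tool_rot': array([ 3.1054,  0.4753, -0.    ]), 'contact_force': array([-0.0435,  0.1837,  0.4215]), 'wrist_torque': array([-0.0093,  0.0292,  0.0089]), 'grip_force': 0.0, 'opening': 0.08537762437029782}
```

Run:
```python
import cv2
a=cv2.imread("pics/top0.png")[90:290,120:520]; cv2.imwrite("pics/topc.png",cv2.resize(a,(800,400),interpolation=cv2.INTER_CUBIC))
a=cv2.imread("pics/scene0.png")[100:340,120:520]; cv2.imwrite("pics/scenec.png",cv2.resize(a,(800,480),interpolation=cv2.INTER_CUBIC))
```

```text
(no output)
```

View pics/topc.png

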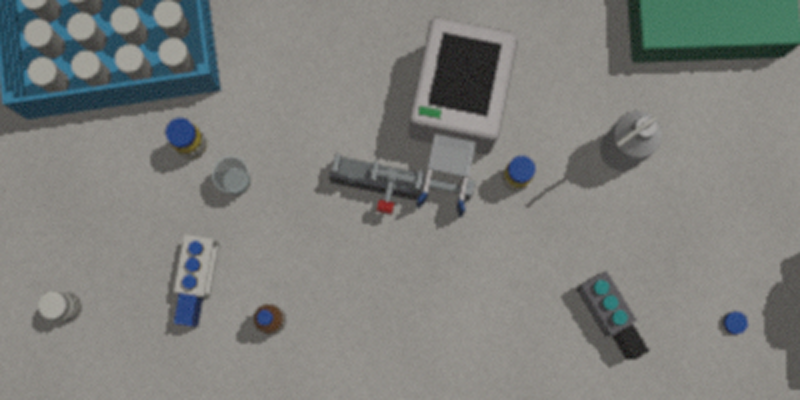

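View pics/scenec.png

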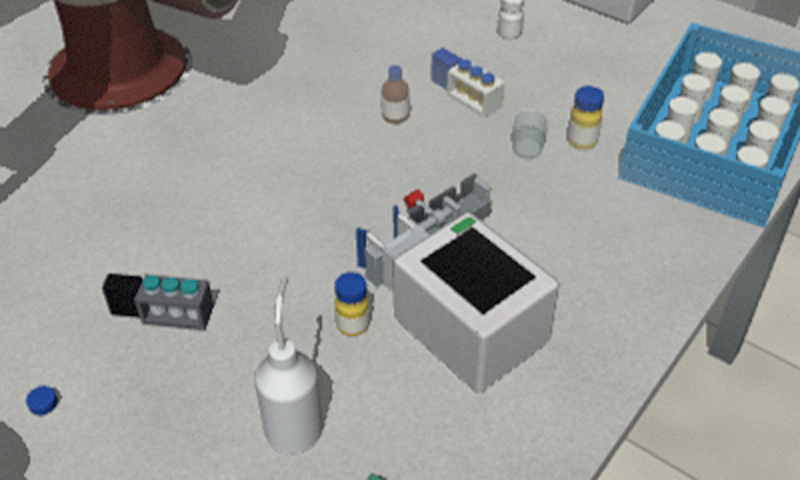

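The top crop shows the knob near full-image (313,193), the white rack near (217,231), the housing near (352,130) and the bay mouth near (342,190). The scene crop agrees. Next I'll fit the poses from colour blobs and masks.

```bash
cat > h.py <<'E'
import numpy as np,cv2
from station import get_calibration
from scipy.optimize import least_squares
C={n:get_calibration(n) for n in("scene","top")}
def proj(P,n):
    c=C[n];P=np.atleast_2d(P);T=np.linalg.inv(c["world_from_camera"]);p=P@T[:3,:3].T+T[:3,3]
    p=p*[1,-1,-1];u=p@c["intrinsics"].T;return u[:,:2]/u[:,2:]
def back(uv,z,n):
    c=C[n];W=c["world_from_camera"];d=np.linalg.inv(c["intrinsics"])@[uv[0],uv[1],1];d=W[:3,:3]@(d*[1,-1,-1])
    return W[:3,3]+d*(z-W[2,3])/d[2]
def tri(uvs):  # {cam:uv}
    A=[];b=[]
    for n,uv in uvs.items():
        c=C[n];W=c["world_from_camera"];d=np.linalg.inv(c["intrinsics"])@[uv[0],uv[1],1];d=W[:3,:3]@(d*[1,-1,-1]);d/=np.linalg.norm(d)
        M=np.eye(3)-np.outer(d,d);A.append(M);b.append(M@W[:3,3])
    return np.linalg.lstsq(np.vstack(A),np.hstack(b),rcond=None)[0]
def tw(L,pose):
    x,y,a=pose;L=np.atleast_2d(L).astype(float);c,s=np.cos(a),np.sin(a)
    return np.c_[x+c*L[:,0]-s*L[:,1],y+s*L[:,0]+c*L[:,1],L[:,2]]
def blobs(im,lo,hi,roi,amin=6):
    h=cv2.cvtColor(im,cv2.COLOR_RGB2HSV);m=cv2.inRange(h,lo,hi);M=np.zeros_like(m);x0,y0,x1,y1=roi;M[y0:y1,x0:x1]=m[y0:y1,x0:x1]
    k,l,s,c=cv2.connectedComponentsWithStats(M);return [(c[i].round(1),s[i][4],s[i][:4]) for i in range(1,k) if s[i][4]>=amin]
E
python3 - <<'E'
from h import *
np.set_printoptions(precision=4,suppress=True)
I={n:cv2.imread(f"pics/{n}0.png")[...,::-1].copy() for n in C}
roi={"top":(260,130,400,215),"scene":(280,180,400,260)}
rr={"top":(195,195,235,260),"scene":(330,115,380,165)}
K={}
for n in I:
    h=I[n].astype(int);m=(h[...,0]>h[...,1]+45)&(h[...,0]>h[...,2]+45);M=np.zeros_like(m);x0,y0,x1,y1=roi[n];M[y0:y1,x0:x1]=m[y0:y1,x0:x1]
    v,u=np.where(M);K[n]=(u.mean(),v.mean());print(n,"red",K[n],len(u))
    print(n,"blue bay",blobs(I[n],(105,110,30),(130,255,255),roi[n],4))
    print(n,"blue rack",blobs(I[n],(105,110,30),(130,255,255),rr[n],4))
print("knob",tri(K),back(K["top"],.04,"top"),back(K["scene"],.04,"scene"))
# upscaled views
a=I["top"][90:215,270:390,::-1];b=I["scene"][180:300,290:410,::-1]
cv2.imwrite("pics/z1.png",np.hstack([cv2.resize(a[:120],(400,400),interpolation=cv2.INTER_CUBIC),cv2.resize(b,(400,400),interpolation=cv2.INTER_CUBIC)]))
E
```

```text
scene red (np.float64(326.52941176470586), np.float64(198.66666666666666)) 51
scene blue bay [(array([317.4, 205.9]), np.int32(13), array([317, 203,   2,   8], dtype=int32)), (array([300.4, 223.5]), np.int32(70), array([299, 214,   4,  20], dtype=int32)), (array([295. , 243.4]), np.int32(190), array([288, 236,  15,  16], dtype=int32))]
scene blue rack [(array([350.3, 131.6]), np.int32(123), array([337, 124,  30,  17], dtype=int32))]
top red (np.float64(312.3076923076923), np.float64(192.71794871794873)) 39
top blue bay [(array([380.2, 174.2]), np.int32(126), array([374, 168,  13,  13], dtype=int32)), (array([330.5, 188.6]), np.int32(11), array([329, 187,   4,   4], dtype=int32)), (array([350.3, 192.8]), np.int32(6), array([350, 191,   2,   4], dtype=int32))]
top blue rack [(array([217.4, 213.6]), np.int32(30), array([215, 211,   6,   6], dtype=int32)), (array([215.8, 221.8]), np.int32(33), array([213, 219,   7,   7], dtype=int32)), (array([214.3, 230.5]), np.int32(31), array([211, 228,   7,   6], dtype=int32)), (array([213.2, 244.7]), np.int32(158), array([207, 237,  13,  16], dtype=int32))]
knob [0.5769 0.0112 0.0419] [0.5784 0.0124 0.04  ] [0.5747 0.0116 0.04  ]
```

View pics/z1.png

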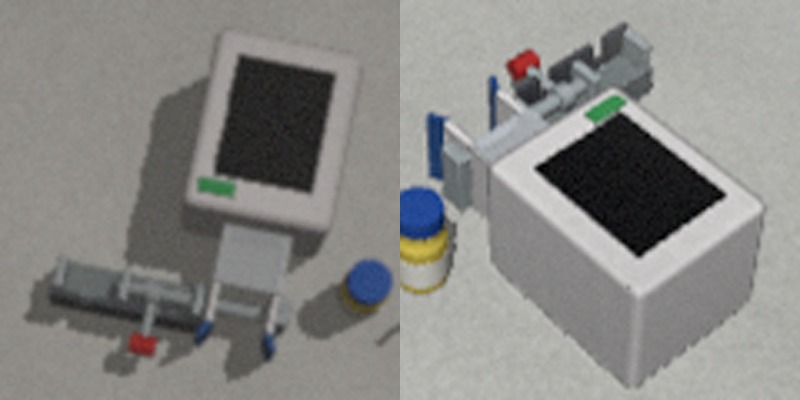

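Run:
```python
from h import *
np.set_printoptions(precision=4,suppress=True)
T=dict(top=[(336,99.9),(378,105.6),(369,157),(326,151.5)],scene=[(398.6,242.1),(360.2,267.9),(317,230.4),(353.6,207.6)])
K=dict(top=(312.3,192.7),scene=(326.5,198.7))
def res(p,v=0):
    x0=p[3];L=np.array([[x0+.15,.065,.11],[x0+.15,-.055,.11],[x0,-.055,.11],[x0,.065,.11]])
    r=[]
    for n in T:
        r.append(proj(tw(L,p[:3]),n)-T[n]); r.append(3*(proj(tw([-.045,.073,.041],p[:3]),n)-K[n]))
    if v:print(np.vstack(r))
    return np.vstack(r).ravel()
s=least_squares(res,[.61,-.06,-.1,.066],loss="soft_l1");print("dock",s.x,np.degrees(s.x[2]));res(s.x,1)
d=s.x[:3]; np.save("dock.npy",d)
for n in C:print(n,"flare tips top",proj(tw([[-.028,.03,.055],[-.028,-.03,.055]],d),n), "rod->", proj(tw([[0,.0,.04],[0,.127,.04]],d),n))
# rack
caps=[(217.4,213.6),(215.8,221.8),(214.3,230.5)]
P=np.array([back(c,.057,"top") for c in caps]);print(P)
I={n:cv2.imread(f"pics/{n}0.png")[...,::-1].copy() for n in C}
h=cv2.cvtColor(I["top"],cv2.COLOR_RGB2HSV);
m=cv2.inRange(h,(105,110,30),(130,255,255));m[:,:195]=0;m[:,235:]=0;m[:234]=0;m[260:]=0
def cost(q):
    B=np.array([[x,y,z] for x in(-.06,-.018) for y in(-.012,.012) for z in(0.0,.052)])
    M=np.zeros((400*4,640*4),np.uint8);u=proj(tw(B,q),"top");cv2.fillConvexPoly(M,cv2.convexHull(((u+.5)*4).astype(np.int32)),255)
    M=cv2.resize(M,(640,400),interpolation=cv2.INTER_AREA)/255.
    off=0
    a=q[2]; nrm=np.array([-np.sin(a),np.cos(a)]); off=((P[:,:2]-q[:2])@nrm)
    return np.abs(M-m/255.).sum()+ (off**2).sum()*1e6
from scipy.optimize import minimize
dr=P[0]-P[2];q0=[P[1,0]-.02,P[1,1],np.arctan2(dr[1],dr[0])]
o=minimize(cost,q0,method="Nelder-Mead",options=dict(initial_simplex=[q0,[q0[0]+.01,q0[1],q0[2]],[q0[0],q0[1]+.005,q0[2]],[q0[0],q0[1],q0[2]+.08]]))
print("rack",q0,o.x,o.fun,m.sum()/255); print("caps in rack",(P[:,:2]-o.x[:2])@[np.cos(o.x[2]),np.sin(o.x[2])])
print("scene block top proj",proj(tw([[-.06,.012,.052],[-.06,-.012,.052],[.06,.02,.046],[.06,-.02,.046]],o.x),"scene"))
np.save("rack.npy",o.x)
for n,z,r in(("jar_d",.0,0),("jar_b",0,0)):
  pass
print("jar_d cap",back((120+266/2,90+318/2),.088,"top"),"beaker",back((120+231/2,90+180/2),.055,"top"),"jarb",back((210.5,156.5),.085,"top"), "white jar",back((147,243),.07,"top"))
```

```text
dock [ 0.6044 -0.07   -0.2204  0.0628] -12.628917311534408
[[ 0.433  -3.0909]
 [ 2.6024  0.5023]
 [ 0.2266  3.096 ]
 [-1.601  -1.0319]
 [ 1.4791  2.0816]
 [ 2.3941 -1.7231]
 [ 0.6314  0.7207]
 [-2.1924 -2.6914]
 [ 0.5765 -4.0983]
 [ 1.355   0.2575]]
scene flare tips top [[318.3168 206.0515]
 [299.484  217.1866]] rod-> [[316.2617 222.0057]
 [354.1351 198.9383]]
top flare tips top [[329.6254 189.9379]
 [351.3508 194.6689]] rod-> [[342.3837 183.2632]
 [297.1719 173.4511]]
[[0.5199 0.2672 0.057 ]
 [0.4978 0.2709 0.057 ]
 [0.4745 0.2743 0.057 ]]
rack [np.float64(0.4778384401132263), np.float64(0.27090872438947394), np.float64(-0.15572303485270084)] [ 0.4761  0.2743 -0.1707] 48.90104184470782 158.0
caps in rack [ 0.0444  0.022  -0.0016]
scene block top proj [[341.9236 122.7839]
 [336.2663 125.9467]
 [372.568  140.6901]
 [363.1234 146.4492]]
jar_d cap [0.4238 0.166  0.088 ] beaker [0.6117 0.2207 0.055 ] jarb [0.6704 0.284  0.085 ] white jar [0.441  0.4487 0.07  ]
```

```bash
cat > ov.py <<'E'
from h import *
def overlay(im,n,d,rk,roi,S,bolt=0.,th=0.,x0=.066):
    x,y,X,Y=roi;o=cv2.resize(im[y:Y,x:X,::-1],None,fx=S,fy=S,interpolation=cv2.INTER_CUBIC)
    def line(L,p,c):
        u=((proj(tw(L,p),n)-[x,y]+.5)*S).astype(np.int32);cv2.polylines(o,[u],False,c,1,cv2.LINE_AA)
    h=.11;line([[x0,-.055,h],[x0+.15,-.055,h],[x0+.15,.065,h],[x0,.065,h],[x0,-.055,h]],d,(0,255,0))
    for s in(1,-1): line([[.062,s*.02175,.066],[-.018,s*.02175,.066],[-.032,s*.034,.066],[-.032,s*.034,0]],d,(0,255,255))
    line([[-.018,.03,.052],[-.018,.0655,.052],[-.018,.0655,.032],[-.018,.0785,.032],[-.018,.0785,.052],[-.018,.1205,.052],[-.018,.1205,.032],[-.018,.1335,.032],[-.018,.1335,.052],[-.018,.158,.052]],d,(255,0,255))
    k=.072+bolt;a=[-.045*np.cos(th),0,.04+.045*np.sin(th)]
    line([[0,-.02,.04],[0,k,.04],[a[0],k,a[2]],[a[0],k-.011,a[2]],[a[0],k+.011,a[2]]],d,(255,255,0))
    if rk is not None:
        line([[-.018,-.02,.046],[.06,-.02,.046],[.06,.02,.046],[-.018,.02,.046],[-.018,-.02,.046]],rk,(0,255,0));line([[-.018,-.012,.052],[-.06,-.012,.052],[-.06,.012,.052],[-.018,.012,.052],[-.018,-.012,.052]],rk,(0,255,0))
        line([[.06,-.02,.046],[.06,-.02,0],[.06,.02,0],[.06,.02,.046]],rk,(0,255,0))
    return o
E
python3 - <<'E'
from ov import *
d,r=np.load("dock.npy"),np.load("rack.npy")
I={n:cv2.imread(f"pics/{n}0.png")[...,::-1].copy() for n in C}
a=overlay(I["top"],"top",d,r,(200,95,390,255),3)
b=overlay(I["scene"],"scene",d,r,(280,110,410,300),3)
o=np.zeros((570,960,3),np.uint8);o[:a.shape[0],:570]=a;o[:b.shape[0],570:960]=b
cv2.imwrite("pics/ov1.png",cv2.resize(o,None,fx=.83,fy=.83,interpolation=cv2.INTER_AREA))
E
```

```text
(no output)
```

View pics/ov1.png

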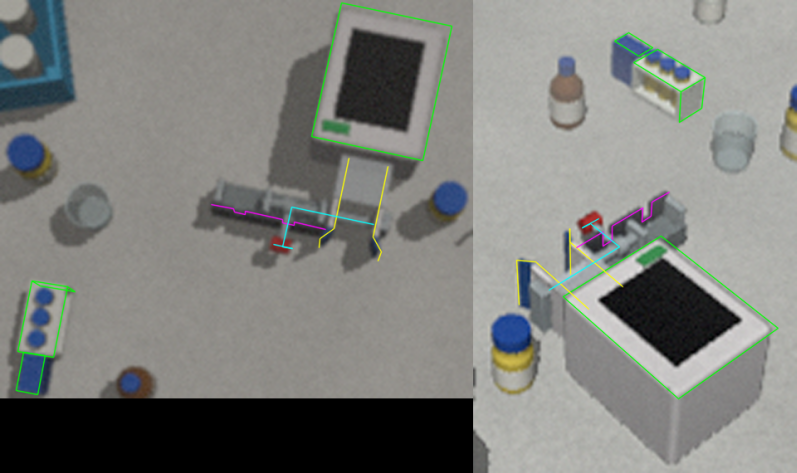

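Run:
```python
from ov import *
from scipy.optimize import minimize
np.set_printoptions(precision=4,suppress=True)
I={n:cv2.imread(f"pics/{n}0.png")[...,::-1].copy() for n in C}
g=cv2.cvtColor(I["top"],cv2.COLOR_RGB2GRAY)
print(g[100,338:380:3],g[60:80,250],g[120:170:3,330])
t=(g>150).astype(np.uint8);t[:,:315]=0;t[:,385:]=0;t[:93]=0;t[165:]=0
cs,_=cv2.findContours(t,0,1);c=max(cs,key=cv2.contourArea);print(cv2.minAreaRect(c),cv2.boxPoints(cv2.minAreaRect(c)))
H=np.zeros_like(t);cv2.drawContours(H,[cv2.convexHull(c)],-1,1,-1)
K=dict(top=(312.3,192.7),scene=(326.5,198.7))
def cost(q):
    x0=.066;L=[[x0,-.055,.11],[x0+.15,-.055,.11],[x0+.15,.065,.11],[x0,.065,.11]]
    M=np.zeros((1600,2560),np.uint8);cv2.fillConvexPoly(M,((proj(tw(L,q[:3]),"top")+.5)*4).astype(np.int32),255)
    M=cv2.resize(M,(640,400),interpolation=cv2.INTER_AREA)/255.
    return np.abs(M-H).sum()
for y0 in(-.15,-.2):
    q0=np.array([.604,-.07,y0]);o=minimize(cost,q0,method="Nelder-Mead",options=dict(initial_simplex=[q0,q0+[.01,0,0],q0+[0,.01,0],q0+[0,0,.06]]))
    print(o.x,np.degrees(o.x[2]),o.fun,H.sum(),"knob pred",tw([-.045,.073,.041],o.x))
d=o.x
for n in C: print(n,proj(tw([-.045,.073,.041],d),n)-K[n])
a=overlay(I["top"],"top",d,None,(270,90,390,215),3.2)
b=overlay(I["scene"],"scene",d,None,(285,180,405,300),3.2)
o=np.zeros((400,768,3),np.uint8);o[:a.shape[0],:384]=a;o[:b.shape[0],384:768]=b
cv2.imwrite("pics/ov2.png",o);np.save("dock2.npy",d)
```

```text
[151 149 142 136 140 140 140 145 143 141 142 141 143 142] [ 89  87  89  86  88  92  87  87  88  98 129 136 135 138 141 137 140 137
 139 137] [ 88  99 117 129 144 154 159 159  98 112 139  73  70  70  88  97  89]
((352.2692565917969, 128.1538543701172), (41.3805046081543, 50.401851654052734), 11.309932708740234) [[327.0385 148.8077]
 [336.9231  99.3846]
 [377.5    107.5   ]
 [367.6154 156.9231]]
[ 0.6026 -0.0772 -0.1567] -8.978819142910124 383.8549019607843 2135 knob pred [[0.5695 0.0019 0.041 ]]
[ 0.6009 -0.0755 -0.1718] -9.843856253967129 384.2941176470588 2135 knob pred [[0.5691 0.0041 0.041 ]]
scene [[-3.4292  0.3778]]
top [[3.0387 3.3465]]
```

View pics/ov2.png

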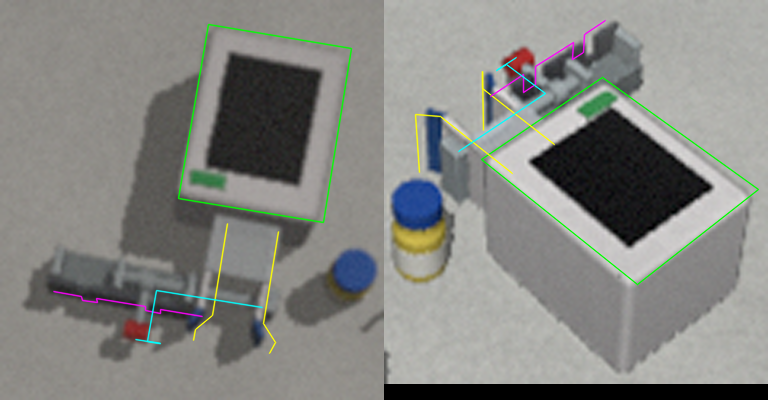

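Run:
```python
from ov import *
np.set_printoptions(precision=4,suppress=True)
I={n:cv2.imread(f"pics/{n}0.png")[...,::-1].copy() for n in C}
T=dict(top=[(336.9,99.4),(377.5,107.5),(367.6,156.9),(327,148.8)],scene=[(398.6,242.1),(360.2,267.9),(317,230.4),(353.6,207.6)])
K=dict(top=(312.3,192.7),scene=(326.5,198.7))
F=dict(top=[(330.5,188.6,.029,.055),(350.3,192.8,-.029,.055)],scene=[(300.4,223.5,-.029,.033)])
def res(p):
    x0=p[3];L=np.array([[x0+.15,.065,.11],[x0+.15,-.055,.11],[x0,-.055,.11],[x0,.065,.11]]);r=[]
    for i,n in enumerate(T):
        o=p[4+2*i:6+2*i];r+=[o*1.0]
        r+=list(.6*(proj(tw(L,p[:3]),n)+o-T[n]));r+=[2*(proj(tw([-.045,.073,.041],p[:3]),n)[0]+o-K[n])]
        for f in F[n]: r+=[proj(tw([-.026,f[2],f[3]],p[:3]),n)[0]+o-f[:2]]
    r+=[[(p[3]-.066)/.002,0]]
    return np.vstack(r).ravel()
s=least_squares(res,[.61,-.06,-.1,.066,0,0,0,0],loss="soft_l1")
J=np.linalg.inv(s.jac.T@s.jac);print(s.x,np.degrees(s.x[2]),"sd",np.sqrt(np.diag(J))[:4]);print(s.fun.reshape(-1,2).round(2).tolist())
print("knob",tw([-.045,.073,.041],s.x[:3]))
np.save("dock3.npy",s.x[:3])
```

```text
[ 0.6043 -0.0699 -0.226   0.0652 -0.3353 -0.4883 -0.5451  0.0838] -12.95045188275362 sd [0.0024 0.0024 0.0093 0.0017]
[[-0.34, -0.49], [-0.11, -2.38], [1.99, -1.52], [0.93, 1.18], [-1.57, 0.12], [0.1, 0.13], [-0.78, 0.17], [0.39, 0.66], [-0.55, 0.08], [1.46, -0.4], [0.24, 1.01], [-1.34, -1.22], [0.45, -2.0], [0.19, 0.34], [-0.31, 0.07], [-0.38, 0.0]]
knob [[0.5768 0.0113 0.041 ]]
```

```bash
cat > plan.py <<'E'
import sys
from h import *
from station import get_obs
from scipy.spatial.transform import Rotation as R
np.set_printoptions(precision=1,suppress=True)
d=np.load("dock3.npy");d[2]=np.radians(-12.5)
# keep knob fixed when trimming yaw
k=np.array([.5768,.0113]);c,s=np.cos(d[2]),np.sin(d[2]);d[:2]=k-np.array([[c,-s],[s,c]])@[-.045,.073]
try: d=np.load("dockfinal.npy")
except Exception: pass
def go(tag,xyz,yaw,frame=None):   # yaw: world angle of tool y
    if frame is not None: p=tw(xyz,frame)[0]; yaw=yaw+frame[2]
    else: p=np.array(xyz)
    o=get_obs();Rt=R.from_rotvec(o["tool_rot"]);off=Rt.inv().apply(p-o["tool_pos"])*1000
    ty=Rt.apply([0,1,0]);a=np.arctan2(ty[1],ty[0]);dz=np.degrees(-(yaw-a));dz=(dz+90)%180-90
    print(tag,"world",(p*1000),"offset mm",off,"twist z",dz)
E
python3 - <<'E'
from plan import *
print(d[:2]*1000,np.degrees(d[2]))
Y=np.pi/2
go("above",[-.045,.073,.16],Y,d);go("at",[-.045,.073,.023],Y,d)
E
```

```text
[604.9 -69.7] -12.5
above world [576.8  11.3 160. ] offset mm [ 553.8 -463.2   42.8] twist z 29.904607531908738
at world [576.8  11.3  23. ] offset mm [ 553.8 -463.2  179.8] twist z 29.904607531908738
```

```bash
python3 -m crank '[{"offset":[45,-38,0],"twist":[0,0,0]}]' 2>&1 | head -3; echo; python3 -m crank --help 2>&1 | head
```

```text
t: 1.02
tool_pos: [0.2193, -0.5449, 0.2024]
tool_rot: [3.106, 0.469, -0.0]

invalid input: not JSON, or not a number
```

That row was in mm where metres were wanted. The per-row limit capped it to a safe 60 mm step, so I'll replan from here.

```bash
cat > p1.py <<'E'
from plan import *
Y=np.pi/2
go("above",[-.045,.073,.16],Y,d)
E
python3 p1.py
```

```text
above world [576.8  11.3 160. ] offset mm [ 505.7 -426.    42.3] twist z 29.65757751662659
```

```bash
python3 -m crank '[{"offset":[0.042,-0.035,0],"twist":[0,0,0]},{"offset":[0.084,-0.07,0],"twist":[0,0,4]},{"offset":[0.126,-0.105,0],"twist":[0,0,8]},{"offset":[0.168,-0.14,0],"twist":[0,0,12]},{"offset":[0.21,-0.175,0],"twist":[0,0,16]},{"offset":[0.252,-0.21,0.005],"twist":[0,0,20]},{"offset":[0.294,-0.245,0.01],"twist":[0,0,24]},{"offset":[0.336,-0.28,0.015],"twist":[0,0,28]},{"offset":[0.378,-0.315,0.02],"twist":[0,0,30]},{"offset":[0.42,-0.35,0.03],"twist":[0,0,30]},{"offset":[0.462,-0.39,0.04],"twist":[0,0,30]},{"offset":[0.506,-0.426,0.042],"twist":[0,0,30]},{"offset":[0.506,-0.426,0.042],"twist":[0,0,30]},{"offset":[0.506,-0.426,0.042],"twist":[0,0,30]},{"offset":[0.506,-0.426,0.042],"twist":[0,0,30]},{"offset":[0.506,-0.426,0.042],"twist":[0,0,30]}]' 0.6; python3 p1.py
python3 - <<'E'
from ov import *
from station import *
from plan import d
for n,roi in(("top",(270,110,390,230)),("scene",(270,120,390,240))):
    im=get_image(n);cv2.imwrite(f"pics/{n}1.png",im[...,::-1])
o=get_obs();Rm=cv2.Rodrigues(o["tool_rot"])[0]
out=[]
for n,roi in(("top",(270,110,390,230)),("scene",(270,120,390,240))):
    im=cv2.imread(f"pics/{n}1.png");s=3.3;a=cv2.resize(im[roi[1]:roi[3],roi[0]:roi[2]],None,fx=s,fy=s,interpolation=cv2.INTER_CUBIC)
    for p in([0,0,0],[0,.0255,0],[0,-.0255,0]):
        u=(proj(o["tool_pos"]+Rm@np.array(p),n)[0]-roi[:2]+.5)*s;cv2.circle(a,tuple(u.astype(int)),2,(0,255,0),-1)
    out.append(a)
cv2.imwrite("pics/g1.png",np.hstack(out))
E
```

```text
t: 3.02
tool_pos: [0.5756, 0.0132, 0.1611]
tool_rot: [3.122, -0.347, 0.001]
contact_force: [-0.2, -0.6, -0.6]
opening: 0.0513
grip_force: 0.0
above world [576.8  11.3 160. ] offset mm [1.6 1.6 1.1] twist z -0.1915625646813055
```

View pics/g1.png

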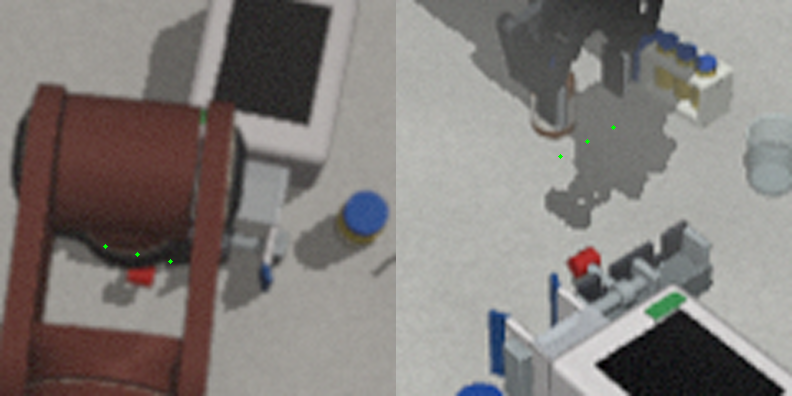

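The scene view shows the fingers above and behind the red knob (knob at 586,262 in this crop). Laterally this matches the predicted tip positions. Next I descend around the knob.

```bash
python3 -m crank '[{"offset":[0.0,0.0,0.05],"twist":[0,0,0]},{"offset":[0.0,0.0,0.09],"twist":[0,0,0]},{"offset":[0.0,0.0,0.12],"twist":[0,0,0]},{"offset":[0.0,0.0,0.14],"twist":[0,0,0]},{"offset":[0.0,0.0,0.14],"twist":[0,0,0]},{"offset":[0.0,0.0,0.14],"twist":[0,0,0]}]'
python3 - <<'E'
from plan import *
go("at",[-.045,.073,.02],np.pi/2,d)
from station import *
im=get_image("scene");cv2.imwrite("pics/g2.png",cv2.resize(im[160:260,260:400,::-1],None,fx=5,fy=5,interpolation=cv2.INTER_CUBIC))
E
```

```text
t: 3.88
tool_pos: [0.5771, 0.014, 0.0224]
tool_rot: [-3.123, 0.345, -0.004]
contact_force: [0.6, 0.0, 0.1]
opening: 0.0514
grip_force: 0.0
at world [576.8  11.3  20. ] offset mm [0.3 2.7 2.4] twist z -0.10058170247407361
```

View pics/g2.png

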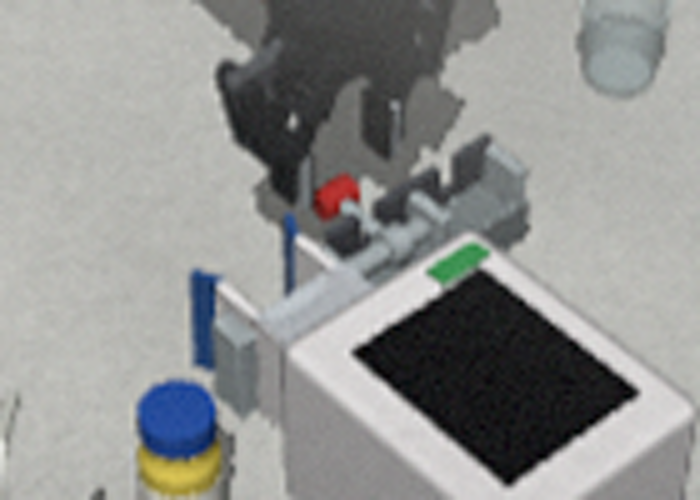

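```bash
python3 - <<'E'
from plan import *
o=get_obs();Rm=R.from_rotvec(o["tool_rot"])
for zb in(0,-.01,-.02,-.03):
    print(zb,proj(o["tool_pos"]+Rm.apply([[0,.0255,zb],[0,-.0255,zb],[-.011,.0255,zb],[-.011,-.0255,zb]]),"scene").round(1).tolist())
print("knob",proj(tw([-.045,.073,.041],d),"scene"))
E
python3 -m crank '[{"offset":[0,0.0025,0.002],"twist":[0,0,0]},{"offset":[0,0.0025,0.002],"twist":[0,0,0]},{"offset":[0,0.0025,0.002],"twist":[0,0,0]},{"offset":[0,0.0025,0.002],"twist":[0,0,0]},{"offset":[0,0.0025,0.002],"twist":[0,0,0]},{"offset":[0,0.0025,0.002],"twist":[0,0,0]}]' 0 25
```

```text
0 [[320.4, 207.8], [335.3, 199.0], [317.7, 205.5], [332.5, 196.8]]
-0.01 [[320.4, 205.0], [335.3, 196.2], [317.7, 202.8], [332.6, 194.0]]
-0.02 [[320.4, 202.3], [335.4, 193.4], [317.6, 200.0], [332.6, 191.2]]
-0.03 [[320.3, 199.5], [335.4, 190.6], [317.6, 197.2], [332.6, 188.4]]
knob [[327.1 198.8]]
t: 4.68
tool_pos: [0.5766, 0.0116, 0.0201]
tool_rot: [3.123, -0.345, 0.004]
contact_force: [0.1, 0.3, 5.8]
opening: 0.0001
grip_force: 2.9
```

Run:
```python
from plan import *
from station import *
a=get_image("scene");b=get_image("top");o=get_obs()
ims=[]
for im,n,(x,y) in((a,"scene",(290,150)),(b,"top",(280,150))):
    S=5;z=cv2.resize(im[y:y+80,x:x+80,::-1],None,fx=S,fy=S,interpolation=cv2.INTER_CUBIC)
    u=(proj(o["tool_pos"],n)[0]-[x,y]+.5)*S;cv2.circle(z,tuple(u.astype(int)),2,(0,255,0),-1);ims.append(z)
    h=im.astype(int);m=(h[...,0]>h[...,1]+45)&(h[...,0]>h[...,2]+45);m[:,:290]=0;m[:,350:]=0;m[:170]=0;m[220:]=0;v,w=np.where(m);print(n,len(w),w.mean() if len(w) else 0,v.mean() if len(w) else 0)
cv2.imwrite("pics/g3.png",np.hstack(ims));print(o["contact_force"],o["opening"],o["grip_force"])
```

```text
scene 35 325.85714285714283 200.02857142857144
top 1 335.0 177.0
[1.1 0.4 6.4] 0.0002974199124350913 2.854676842689514
```

View pics/g3.png

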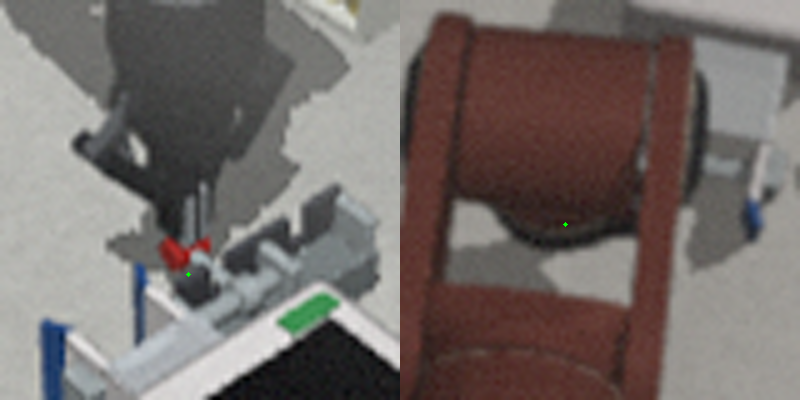

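The tips shut on top of the knob, at pixel (195,240) in this crop, with the knob at (187,250). They sit higher than the reported TCP suggests. I'll reopen and go lower, which is safe either way because the TCP stays above the table.

```bash
python3 -m crank '[{"offset":[0,0,-0.035],"twist":[0,0,0]},{"offset":[0,0,-0.035],"twist":[0,0,0]}]' 0.6; python3 -m crank '[{"offset":[0,0,0],"twist":[0,0,0]},{"offset":[0,0,0],"twist":[0,0,0]},{"offset":[0,0,0.02],"twist":[0,0,0]},{"offset":[0,0,0.035],"twist":[0,0,0]},{"offset":[0,0,0.05],"twist":[0,0,0]},{"offset":[0,0,0.05],"twist":[0,0,0]}]'
python3 - <<'E'
from plan import *
from station import *
a=get_image("scene");h=a.astype(int);m=(h[...,0]>h[...,1]+45)&(h[...,0]>h[...,2]+45);m[:,:290]=0;m[:,350:]=0;m[:170]=0;m[220:]=0;v,w=np.where(m);print(len(w),w.mean(),v.mean(),w.min(),w.max(),v.min(),v.max())
cv2.imwrite("pics/g4.png",cv2.resize(a[150:240,270:370,::-1],None,fx=5,fy=5,interpolation=cv2.INTER_CUBIC))
go("at",[-.045,.073,.005],np.pi/2,d)
E
```

```text
t: 5.03
tool_pos: [0.5773, 0.0117, 0.0563]
tool_rot: [-3.122, 0.344, -0.008]
contact_force: [0.0, 1.0, 1.4]
opening: 0.036
grip_force: 0.0
t: 5.78
tool_pos: [0.5734, 0.012, 0.0012]
tool_rot: [3.123, -0.345, -0.007]
contact_force: [-0.4, -0.2, 0.6]
opening: 0.0511
grip_force: 0.0
53 326.37735849056605 198.75471698113208 322 331 195 203
at world [576.8  11.3   5. ] offset mm [ 2.4  0.1 -2.4] twist z -0.09404217537675663
```

View pics/g4.png

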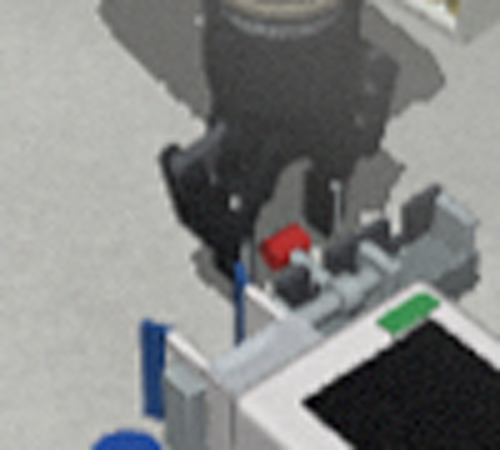

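```bash
python3 - <<'E'
from plan import *
for z in(.005,.01,.02,.03,.04): print(z,back((326.5,199),z,"scene")*1000, (back((319,202.5),z,"scene")-back((335,195.5),z,"scene"))*1000)
print(get_obs()["q"])
E
python3 -m crank '[{"offset":[0.002,0,-0.003],"twist":[0,0,0]},{"offset":[0.002,0,-0.003],"twist":[0,0,0]},{"offset":[0.002,0,-0.003],"twist":[0,0,0]},{"offset":[0.002,0,-0.003],"twist":[0,0,0]},{"offset":[0.002,0,-0.003],"twist":[0,0,0]},{"offset":[0.002,0,-0.003],"twist":[0,0,0]}]' 0 25
```

```text
0.005 [553.7  39.5   5. ] [-18.  -47.7   0. ]
0.01 [556.7  35.4  10. ] [-17.9 -47.5   0. ]
0.02 [562.9  27.1  20. ] [-17.7 -46.9   0. ]
0.03 [569.1  18.8  30. ] [-17.5 -46.4  -0. ]
0.04 [575.3  10.5  40. ] [-17.3 -45.9  -0. ]
[-0.1  0.1  1.9 -0.   1.1  1.7]
t: 6.58
tool_pos: [0.5787, 0.0111, 0.0082]
tool_rot: [3.122, -0.344, 0.005]
contact_force: [0.6, -0.7, 6.3]
opening: 0.0211
grip_force: 29.7
```

Knob gripped: the opening is 21 mm at 30 N. Next I swing it up along the arc; tool x = dock +x, tool y = dock −y.

```bash
python3 -m crank '[{"offset":[0.0003,0,-0.0045],"twist":[0,0,0]},{"offset":[0.001,0,-0.009],"twist":[0,0,0]},{"offset":[0.002,0,-0.013],"twist":[0,0,0]},{"offset":[0.0035,0,-0.0175],"twist":[0,0,0]}]'; python3 -m crank '[{"offset":[0.002,0,-0.004],"twist":[0,0,0]},{"offset":[0.0045,0,-0.008],"twist":[0,0,0]},{"offset":[0.007,0,-0.0115],"twist":[0,0,0]},{"offset":[0.010,0,-0.015],"twist":[0,0,0]}]'; python3 -c "
from station import *
import numpy as np
a=get_image('scene');h=a.astype(int);m=(h[...,0]>h[...,1]+45)&(h[...,0]>h[...,2]+45);m[:,:290]=0;m[:,360:]=0;m[:150]=0;m[220:]=0;v,w=np.where(m);print(len(w),w.mean(),v.mean())
from plan import *
for t in (0,.4,.8,1.2): print(t,proj(tw([-.045*np.cos(t),.073,.04+.045*np.sin(t)],d),'scene'))"
```

```text
t: 7.08
tool_pos: [0.5798, 0.0108, 0.0225]
tool_rot: [-3.122, 0.345, 0.002]
contact_force: [5.0, -1.3, -6.0]
opening: 0.021
grip_force: 26.2
t: 7.58
tool_pos: [0.5898, 0.0086, 0.0391]
tool_rot: [-3.122, 0.345, 0.003]
contact_force: [0.7, 0.7, -4.4]
opening: 0.0211
grip_force: 24.7
25 331.68 192.12
0 [[327.1 199.1]]
0.4 [[328.1 194.9]]
0.8 [[330.7 192.7]]
1.2 [[334.7 193.1]]
```

```bash
python3 -m crank '[{"offset":[0.0035,0,-0.003],"twist":[0,0,0]},{"offset":[0.007,0,-0.0056],"twist":[0,0,0]},{"offset":[0.011,0,-0.008],"twist":[0,0,0]},{"offset":[0.015,0,-0.0096],"twist":[0,0,0]},{"offset":[0.015,0,-0.0096],"twist":[0,0,0]}]'; python3 -m crank '[{"offset":[0,-0.005,0],"twist":[0,0,0]},{"offset":[0,-0.01,0],"twist":[0,0,0]},{"offset":[0,-0.015,0],"twist":[0,0,0]}]'
```

```text
t: 8.25
tool_pos: [0.6059, 0.0052, 0.0497]
tool_rot: [-3.122, 0.345, -0.002]
contact_force: [-2.6, 1.5, -0.8]
opening: 0.0206
grip_force: 24.7
t: 8.62
tool_pos: [0.6085, 0.0198, 0.0493]
tool_rot: [3.122, -0.344, 0.0]
contact_force: [-3.8, -2.2, 1.8]
opening: 0.0211
grip_force: 24.9
```

```bash
python3 -m crank '[{"offset":[0,-0.007,0],"twist":[0,0,0]},{"offset":[0,-0.014,0],"twist":[0,0,0]},{"offset":[0,-0.021,0],"twist":[0,0,0]},{"offset":[0,-0.028,0],"twist":[0,0,0]},{"offset":[0,-0.034,0],"twist":[0,0,0]},{"offset":[0,-0.038,0],"twist":[0,0,0]},{"offset":[0,-0.040,0],"twist":[0,0,0]},{"offset":[0,-0.041,0],"twist":[0,0,0]},{"offset":[0,-0.041,0],"twist":[0,0,0]}]'; python3 -c "
from plan import *
o=get_obs();c,s=np.cos(d[2]),np.sin(d[2]);v=o['tool_pos'][:2]-d[:2];print('dock xy',1000*(v@[c,s]),1000*(v@[-s,c]),o['contact_force'],'force in dock',o['contact_force'][:2]@[c,s],o['contact_force'][:2]@[-s,c])"
```

```text
t: 9.75
tool_pos: [0.6165, 0.0576, 0.0491]
tool_rot: [3.117, -0.343, -0.003]
contact_force: [-7.7, -9.7, 5.7]
opening: 0.0206
grip_force: 25.3
dock xy -16.237031034547787 126.79509359172589 [-7.7 -9.7  5.7] force in dock -5.397906526305101 -11.160679476444304
```

```bash
python3 -m crank '[{"offset":[-0.004,0.0005,0.002],"twist":[0,0,0]},{"offset":[-0.008,0.0005,0.004],"twist":[0,0,0]},{"offset":[-0.0115,0.0005,0.0068],"twist":[0,0,0]},{"offset":[-0.0151,0.0005,0.0096],"twist":[0,0,0]},{"offset":[-0.018,0.0005,0.013],"twist":[0,0,0]},{"offset":[-0.0208,0.0005,0.0165],"twist":[0,0,0]},{"offset":[-0.023,0.0005,0.0205],"twist":[0,0,0]},{"offset":[-0.0251,0.0005,0.0244],"twist":[0,0,0]}]'; python3 -m crank '[{"offset":[-0.0015,0,0.0045],"twist":[0,0,0]},{"offset":[-0.0027,0,0.0086],"twist":[0,0,0]},{"offset":[-0.0033,0,0.013],"twist":[0,0,0]},{"offset":[-0.0036,0,0.0165],"twist":[0,0,0]},{"offset":[-0.0036,0,0.0165],"twist":[0,0,0]}]'
```

```text
t: 10.75
tool_pos: [0.5941, 0.0624, 0.0259]
tool_rot: [3.118, -0.343, 0.006]
contact_force: [-4.2, -10.6, 6.3]
opening: 0.0208
grip_force: 30.1
t: 11.38
tool_pos: [0.5899, 0.0633, 0.0097]
tool_rot: [3.118, -0.343, 0.002]
contact_force: [-8.5, -10.8, 9.5]
opening: 0.0206
grip_force: 33.0
```

```bash
python3 -m crank '[{"offset":[0,0,0],"twist":[0,0,0]},{"offset":[0,0,0],"twist":[0,0,0]},{"offset":[0,0,-0.02],"twist":[0,0,0]},{"offset":[0,0,-0.07],"twist":[0,0,0]},{"offset":[0,0,-0.13],"twist":[0,0,0]},{"offset":[0,0,-0.17],"twist":[0,0,0]},{"offset":[0,0,-0.17],"twist":[0,0,0]}]' 0.6; python3 -c "
from plan import *
from station import *
a=get_image('scene');h=a.astype(int);m=(h[...,0]>h[...,1]+45)&(h[...,0]>h[...,2]+45);m[:,:290]=0;m[:,380:]=0;m[:150]=0;m[220:]=0;v,w=np.where(m);print(len(w),w.mean(),v.mean(),proj(tw([-.045,.127,.04],d),'scene'))
r=np.load('rack.npy');print(r,np.degrees(r[2]))
for q in ('rack','handle'):
  for e in cut_out(q,'scene')[:2]: print(q,e['confidence'],e['rect'])
print('block',proj(tw([[-.06,-.012,.052],[.06,.02,.0]],r),'scene'))
go('above',[-.047,0,.16],np.pi/2,r)
cv2.imwrite('pics/g5.png',cv2.resize(a[105:225,290:400,::-1],None,fx=5,fy=5,interpolation=cv2.INTER_CUBIC))"
```

```text
t: 12.25
tool_pos: [0.5927, 0.066, 0.1853]
tool_rot: [-3.121, 0.344, -0.018]
contact_force: [-0.5, -1.0, -0.3]
opening: 0.0514
grip_force: 0.0
48 341.6458333333333 189.66666666666666 [[342.7 189.9]]
[ 0.5  0.3 -0.2] -9.781132199660329
rack 0.74 [356.3, 140.1, 30.2, 34.1]
rack 0.65 [347.4, 194.5, 25.1, 18.8]
handle 0.59 [348.8, 195.8, 21.5, 13.7]
block [[336.3 125.9]
 [371.5 153. ]]
above world [429.8 282.3 160. ] offset mm [-202.2 -176.6   17.8] twist z -2.7980997935649157
```

View pics/g5.png

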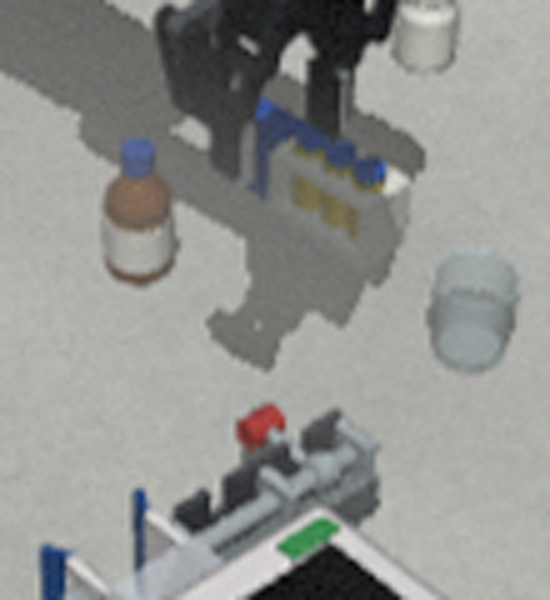

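The knob is parked at pixel (261,425) of this crop, against a prediction at about (263,424). The rod is clear of the bay. Now to the white rack.

```bash
python3 -m crank '[{"offset":[-0.034,-0.03,0],"twist":[0,0,0]},{"offset":[-0.07,-0.06,0],"twist":[0,0,-1]},{"offset":[-0.11,-0.095,0],"twist":[0,0,-2]},{"offset":[-0.15,-0.13,0],"twist":[0,0,-2.8]},{"offset":[-0.185,-0.16,0.01],"twist":[0,0,-2.8]},{"offset":[-0.202,-0.177,0.018],"twist":[0,0,-2.8]},{"offset":[-0.202,-0.177,0.018],"twist":[0,0,-2.8]},{"offset":[-0.202,-0.177,0.018],"twist":[0,0,-2.8]}]' 0.7; python3 -c "
from plan import *
from station import *
r=np.load('rack.npy')
go('above',[-.047,0,.16],np.pi/2,r);go('at',[-.047,0,.012],np.pi/2,r)
for z in (.05,.055): print('caps pred',proj(tw([[.0444,0,z],[.022,0,z],[-.0016,0,z]],r),'scene').round(1).tolist())
im=cv2.imread('pics/scene0.png')[...,::-1].copy()
g=im.astype(int);m=((g[...,2]>g[...,0]+25)).astype(np.uint8)
M=np.zeros_like(m);M[120:150,347:370]=m[120:150,347:370];k,l,s,c=cv2.connectedComponentsWithStats(M);print([(c[i].round(1).tolist(),int(s[i][4])) for i in range(1,k)])"
```

```text
t: 13.4
tool_pos: [0.4305, 0.2818, 0.1591]
tool_rot: [3.129, -0.268, -0.002]
contact_force: [0.7, 0.4, 0.6]
opening: 0.0598
grip_force: 0.0
above world [429.8 282.3 160. ] offset mm [-0.7 -0.4 -0.9] twist z -0.0233424469979866
at world [429.8 282.3  12. ] offset mm [ -0.6  -0.6 147.1] twist z -0.0233424469979866
caps pred [[364.1, 140.1], [358.5, 136.7], [352.8, 133.2]]
caps pred [[364.2, 138.7], [358.6, 135.3], [352.9, 131.9]]
[([356.4, 134.3], 102)]
```

```bash
python3 -m crank '[{"offset":[0,0,0.05],"twist":[0,0,0]},{"offset":[0,0,0.09],"twist":[0,0,0]},{"offset":[0,0,0.12],"twist":[0,0,0]},{"offset":[0,0,0.138],"twist":[0,0,0]},{"offset":[0,0,0.145],"twist":[0,0,0]},{"offset":[0,0,0.145],"twist":[0,0,0]}]'; python3 -m crank '[{"offset":[0,0,0],"twist":[0,0,0]},{"offset":[0,0,0],"twist":[0,0,0]},{"offset":[0,0,0],"twist":[0,0,0]},{"offset":[0,0,0],"twist":[0,0,0]},{"offset":[0,0,0],"twist":[0,0,0]},{"offset":[0,0,0],"twist":[0,0,0]}]' 0 70
```

```text
t: 14.15
tool_pos: [0.4313, 0.2824, 0.0155]
tool_rot: [-3.13, 0.269, -0.001]
contact_force: [-0.0, -0.5, 0.0]
opening: 0.0602
grip_force: 0.0
t: 14.9
tool_pos: [0.4315, 0.2828, 0.0165]
tool_rot: [-3.129, 0.268, -0.003]
contact_force: [-1.4, -1.3, 6.4]
opening: 0.0214
grip_force: 69.3
```

```bash
python3 -m crank '[{"offset":[0,0,-0.01],"twist":[0,0,0]},{"offset":[0,0,-0.02],"twist":[0,0,0]},{"offset":[0,0,-0.05],"twist":[0,0,0]},{"offset":[0,0,-0.09],"twist":[0,0,0]},{"offset":[0,0,-0.12],"twist":[0,0,0]},{"offset":[0,0,-0.125],"twist":[0,0,0]},{"offset":[0,0,-0.125],"twist":[0,0,0]}]'; python3 -c "
from plan import *
from station import *
a=get_image('scene');b=get_image('top');cv2.imwrite('pics/sl.png',a[...,::-1]);cv2.imwrite('pics/tl.png',b[...,::-1])
o=get_obs();print(o['contact_force'],o['wrist_torque'])
go('lane',[-.15-.047,0,.14],np.pi/2,d)
"
```

```text
t: 15.78
tool_pos: [0.4301, 0.2822, 0.1392]
tool_rot: [3.13, -0.268, -0.001]
contact_force: [0.2, -0.3, -3.7]
opening: 0.0218
grip_force: 69.0
[ 0.5  0.4 -2.6] [0.  0.2 0. ]
lane world [412.6 -27.1 140. ] offset mm [ 36.  307.2  -1.6] twist z 2.7056123067984856
```

```bash
python3 -m crank '[{"offset":[0.004,0.035,0],"twist":[0,0,0]},{"offset":[0.01,0.08,0],"twist":[0,0,0]},{"offset":[0.016,0.13,0],"twist":[0,0,1]},{"offset":[0.022,0.18,0],"twist":[0,0,2]},{"offset":[0.028,0.23,0],"twist":[0,0,2.7]},{"offset":[0.033,0.275,0],"twist":[0,0,2.7]},{"offset":[0.036,0.3,0],"twist":[0,0,2.7]},{"offset":[0.036,0.307,0],"twist":[0,0,2.7]},{"offset":[0.036,0.307,0],"twist":[0,0,2.7]},{"offset":[0.036,0.307,0],"twist":[0,0,2.7]}]'; python3 -c "
from plan import *
from station import *
a=get_image('scene');b=get_image('top');cv2.imwrite('pics/sl2.png',a[...,::-1]);cv2.imwrite('pics/tl2.png',b[...,::-1])
o=get_obs();print(o['contact_force'],o['wrist_torque'])
go('lane',[-.15-.047,0,.14],np.pi/2,d)
t=o['tool_pos'];rr=np.array([t[0]+.047*np.cos(d[2]),t[1]+.047*np.sin(d[2]),d[2]]);h=t[2]-.0165
for n,im in(('scene',a),('top',b)):
  P=proj(tw([[.0444,0,.057+h],[.022,0,.057+h],[-.0016,0,.057+h]],rr),n);print(n,'pred caps',P.round(1).tolist())
  x0,y0=(P.min(0)-12).astype(int);x1,y1=(P.max(0)+14).astype(int);print([(c.tolist(),int(s)) for c,s,_ in blobs(im,(105,110,30),(130,255,255),(x0,y0,x1,y1),4)])
"
```

```text
t: 17.12
tool_pos: [0.4137, -0.0254, 0.1395]
tool_rot: [-3.123, 0.34, 0.001]
contact_force: [-0.2, -0.4, -3.1]
opening: 0.0215
grip_force: 69.3
[ 0.1  1.2 -3.1] [-0.   0.1  0. ]
lane world [412.6 -27.1 140. ] offset mm [-0.9  1.9 -0.2] twist z 0.09604159733237339
scene pred caps [[288.5, 157.0], [282.9, 152.5], [277.1, 147.9]]
[([275.5, 150.0], 201)]
top pred caps [[335.3, 214.5], [333.4, 223.5], [331.4, 233.0]]
[([334.9, 215.4], 38), ([333.2, 223.6], 30)]
```

```bash
python3 -m crank '[{"offset":[0,0.002,0.03],"twist":[0,0,0]},{"offset":[0,0.002,0.07],"twist":[0,0,0]},{"offset":[0,0.002,0.1],"twist":[0,0,0]},{"offset":[0,0.002,0.115],"twist":[0,0,0]},{"offset":[0,0.002,0.1215],"twist":[0,0,0]},{"offset":[0,0.002,0.1215],"twist":[0,0,0]},{"offset":[0,0.002,0.1215],"twist":[0,0,0]}]'; python3 -c "
from plan import *
o=get_obs();print(o['wrist_torque'])
go('mouth',[-.08-.047,0,.018],np.pi/2,d);go('home',[.002-.047,0,.017],np.pi/2,d)
"
```

```text
t: 18.1
tool_pos: [0.4146, -0.0285, 0.0199]
tool_rot: [3.123, -0.342, 0.004]
contact_force: [0.1, 0.7, -3.7]
opening: 0.0214
grip_force: 69.3
[ 0.1  0.1 -0. ]
mouth world [480.9 -42.2  18. ] offset mm [67.7 -0.9  2. ] twist z 0.013658946422395957
home world [561. -60.  17.] offset mm [149.7  -0.9   3.2] twist z 0.013658946422395957
```

```bash
python3 -m crank '[{"offset":[0.015,-0.001,0.002],"twist":[0,0,0]},{"offset":[0.035,-0.001,0.002],"twist":[0,0,0]},{"offset":[0.055,-0.001,0.002],"twist":[0,0,0]},{"offset":[0.068,-0.001,0.002],"twist":[0,0,0]},{"offset":[0.068,-0.001,0.002],"twist":[0,0,0]}]'; python3 -c "
from plan import *
from station import *
b=get_image('top');o=get_obs();t=o['tool_pos'];rr=np.array([t[0]+.047*np.cos(d[2]),t[1]+.047*np.sin(d[2]),d[2]])
P=proj(tw([[.0444,0,.057],[.022,0,.057],[-.0016,0,.057]],rr),'top');print(P.round(1).tolist())
x0,y0=(P.min(0)-12).astype(int);x1,y1=(P.max(0)+14).astype(int);print([(c.tolist(),int(s)) for c,s,_ in blobs(b,(105,110,30),(130,255,255),(x0-8,y0-6,x1+8,y1),3)])
print('flare pred',proj(tw([[-.026,.029,.055],[-.026,-.029,.055]],d),'top'),o['contact_force'])
go('home',[.002-.047,0,.017],np.pi/2,d)
"
```

```text
t: 18.73
tool_pos: [0.4811, -0.0423, 0.0173]
tool_rot: [3.123, -0.342, 0.002]
contact_force: [-0.4, -0.3, -2.6]
opening: 0.0214
grip_force: 69.4
[[339.8, 194.9], [338.0, 203.0], [336.2, 211.5]]
[([330.5, 188.7], 11), ([350.2, 192.8], 5), ([339.4, 195.5], 31)]
flare pred [[330.  189.1]
 [351.  193.6]] [ 0.5 -0.5 -2.9]
home world [561. -60.  17.] offset mm [82.6  0.  -0.1] twist z 0.0035592638600121518
```

```bash
python3 -m crank '[{"offset":[0.008,0,0],"twist":[0,0,0]},{"offset":[0.016,0,0],"twist":[0,0,0]},{"offset":[0.024,0,0],"twist":[0,0,0]},{"offset":[0.032,0,0],"twist":[0,0,0]}]' ; python3 -m crank '[{"offset":[0.008,0,0],"twist":[0,0,0]},{"offset":[0.016,0,0],"twist":[0,0,0]},{"offset":[0.024,0,0],"twist":[0,0,0]},{"offset":[0.032,0,0],"twist":[0,0,0]}]'; python3 -c "
from plan import *
print(get_obs()['wrist_torque'])
go('home',[.002-.047,0,.017],np.pi/2,d)"
```

```text
t: 19.27
tool_pos: [0.5118, -0.049, 0.0166]
tool_rot: [-3.123, 0.342, 0.0]
contact_force: [-2.8, -0.2, 0.8]
opening: 0.0215
grip_force: 69.8
t: 19.77
tool_pos: [0.5431, -0.0559, 0.0166]
tool_rot: [-3.123, 0.342, 0.0]
contact_force: [-2.6, 0.5, 1.7]
opening: 0.0215
grip_force: 69.9
[ 0.1  0.5 -0. ]
home world [561. -60.  17.] offset mm [18.4  0.1 -0.4] twist z 0.008253419783443405
```

Going in freely, with about 18 mm left. I'll push gently to the stop.

```bash
python3 -m crank '[{"offset":[0.005,0,0],"twist":[0,0,0]},{"offset":[0.01,0,0],"twist":[0,0,0]},{"offset":[0.014,0,0],"twist":[0,0,0]},{"offset":[0.014,0,0],"twist":[0,0,0]}]'; python3 -m crank '[{"offset":[0.002,0,0],"twist":[0,0,0]},{"offset":[0.004,0,0],"twist":[0,0,0]},{"offset":[0.004,0,0],"twist":[0,0,0]}]'
```

```text
t: 20.27
tool_pos: [0.5571, -0.0591, 0.0166]
tool_rot: [3.123, -0.342, 0.003]
contact_force: [0.2, -0.3, -0.3]
opening: 0.0215
grip_force: 69.6
t: 20.65
tool_pos: [0.5603, -0.0597, 0.0166]
tool_rot: [3.123, -0.342, 0.001]
contact_force: [-1.7, 1.3, 1.7]
opening: 0.0217
grip_force: 69.9
```

```bash
python3 -m crank '[{"offset":[0.001,0,0],"twist":[0,0,0]},{"offset":[0.002,0,0],"twist":[0,0,0]},{"offset":[0.002,0,0],"twist":[0,0,0]}]'
```

```text
t: 21.02
tool_pos: [0.5622, -0.0601, 0.0166]
tool_rot: [-3.123, 0.342, -0.0]
contact_force: [-3.2, 0.3, 2.6]
opening: 0.0213
grip_force: 70.0
```

```bash
python3 -m crank '[{"offset":[0.001,0,0],"twist":[0,0,0]},{"offset":[0.002,0,0],"twist":[0,0,0]},{"offset":[0.003,0,0],"twist":[0,0,0]},{"offset":[0.003,0,0],"twist":[0,0,0]}]'
```

```text
t: 21.52
tool_pos: [0.5624, -0.0602, 0.0165]
tool_rot: [-3.122, 0.341, 0.011]
contact_force: [-13.5, 1.5, 12.2]
opening: 0.0211
grip_force: 71.1
```

Home: the force rises to 13 N with no further travel, at the expected depth. I'll release with a small opening because of the flares, then rise.

```bash
python3 -m crank '[{"offset":[0,0,0],"twist":[0,0,0]},{"offset":[0,0,0],"twist":[0,0,0]},{"offset":[0,0,0],"twist":[0,0,0]},{"offset":[0,0,-0.015],"twist":[0,0,0]},{"offset":[0,0,-0.05],"twist":[0,0,0]},{"offset":[0,0,-0.1],"twist":[0,0,0]},{"offset":[-0.05,0,-0.13],"twist":[0,0,0]},{"offset":[-0.1,0,-0.15],"twist":[0,0,0]},{"offset":[-0.15,0,-0.15],"twist":[0,0,0]},{"offset":[-0.15,0,-0.15],"twist":[0,0,0]}]' 0.42; python3 -c "
from plan import *
from station import *
a=get_image('scene');b=get_image('top')
rr=np.r_[tw([.002,0,0],d)[0,:2],d[2]]
for n,im in(('top',b),('scene',a)):
  P=proj(tw([[.0444,0,.057],[.022,0,.057],[-.0016,0,.057],[-.039,0,.052]],rr),n);print(n,P.round(1).tolist())
  x0,y0=(P.min(0)-10).astype(int);x1,y1=(P.max(0)+10).astype(int);print([(c.tolist(),int(s)) for c,s,_ in blobs(im,(103,90,30),(130,255,255),(x0,y0,x1,y1),3)])
h=a.astype(int);m=(h[...,0]>h[...,1]+45)&(h[...,0]>h[...,2]+45);m[:,:290]=0;m[:,380:]=0;m[:150]=0;m[220:]=0;v,w=np.where(m);print('red',len(w),w.mean(),v.mean())
"
```

```text
t: 22.78
tool_pos: [0.4167, -0.0277, 0.1673]
tool_rot: [3.123, -0.341, 0.005]
contact_force: [0.0, 0.1, -0.3]
opening: 0.036
grip_force: 0.0
top [[346.1, 165.6], [344.4, 173.5], [342.6, 181.8], [339.6, 195.5]]
[([342.3, 181.8], 36), ([330.4, 188.6], 14), ([339.1, 196.0], 137), ([350.3, 192.4], 9)]
scene [[328.8, 228.0], [322.8, 222.7], [316.6, 217.3], [307.0, 210.5]]
[([317.5, 206.3], 15), ([305.6, 215.8], 242)]
red 47 341.6808510638298 189.5744680851064
```

```bash
python3 -c "
from station import *
print(finish_job())"
```

```text
the job is handed in; nothing more can be done
None
```

The job is handed in at about 23 s, with the bolt drawn and its handle lowered into the far notch. The white rack was pushed home until it met the stop, then released; the last pictures put it and the knob where expected.

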